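Lay out the entrance guards on the nest-box fronts

TASK

Take the stack on the bench apart: park the brass weight upright in the middle of the round cork mat, and lay each wooden entrance guard flat on the nest-box front whose entrance hole is the same size as its own (small on small, medium on medium, large on large). Line up the two holes and set each guard square, its long side along the panel's long side, ready to be screwed down. Leave the glue bottle and the jar of screws standing where they are.

Things in the scene. Friction and masses are not known exactly. Their poses are not given: they have to be found in the camera images.
- weight_centre (a point): brass press weight, an upright plain cylinder 34 mm in diameter and 40 mm high, about 0.28 kg, standing on top of the stack at the start; this point is its centre, half-way up; z up
- small_guard_centre (a point): small entrance guard: loose rectangular block of pale, light-coloured wood, 54 mm long (its x axis) by 40 mm wide (its y axis) by 28 mm high (z up), with a round 27 mm hole straight through its middle from top to bottom; at the start the uppermost block, just under the weight; this point is the block's centre, half-way up, on the hole's axis
- medium_guard_centre (a point): medium entrance guard: loose rectangular block of red-painted wood, 70 mm long (its x axis) by 51 mm wide (its y axis) by 28 mm high (z up), with a round 35 mm hole straight through its middle from top to bottom; at the start between the large and the small block; this point is the block's centre, half-way up, on the hole's axis
- large_guard_centre (a point): large entrance guard: loose rectangular block of dark brown wood, 90 mm long (its x axis) by 63 mm wide (its y axis) by 28 mm high (z up), with a round 46 mm hole straight through its middle from top to bottom; at the start at the bottom of the stack, on the bench; this point is the block's centre, half-way up, on the hole's axis
- small_hole (a point): entrance hole of the yellow nest-box front: a yellow-painted panel 180 mm long (its x axis) by 140 mm wide (its y axis), 15 mm thick, lying flat and fixed on the bench, with a round 27 mm hole through it; this point is the centre of the hole at the panel's top face (15 mm above the bench); the panel reaches 60 mm from it towards -x and 120 mm towards +x, 70 mm to either side; z up
- medium_hole (a point): entrance hole of the green nest-box front: a green-painted panel 180 mm long (its x axis) by 140 mm wide (its y axis), 15 mm thick, lying flat and fixed on the bench, with a round 35 mm hole through it; this point is the centre of the hole at the panel's top face (15 mm above the bench); the panel reaches 60 mm from it towards -x and 120 mm towards +x, 70 mm to either side; z up
- large_hole (a point): entrance hole of the blue nest-box front: a blue-painted panel 180 mm long (its x axis) by 140 mm wide (its y axis), 15 mm thick, lying flat and fixed on the bench, with a round 46 mm hole through it; this point is the centre of the hole at the panel's top face (15 mm above the bench); the panel reaches 60 mm from it towards -x and 120 mm towards +x, 70 mm to either side; z up
- mat_top (a point): round cork mat, 76 mm in diameter and 4 mm thick, fixed on the bench; this point is the centre of its top face; z up
- glue_centre (a point): white glue bottle with a red cap, 42 mm in diameter, 120 mm tall, standing loose on the bench: a bystander, to be left alone; this point is its centre, half-way up; z up
- jar_centre (a point): amber jar of screws with a dark lid, 48 mm in diameter, 65 mm tall, standing loose on the bench: a bystander, to be left alone; this point is its centre, half-way up; z up
Not all that is in view belongs to the job. Leave any green look-alike of the part that bears small_guard_centre alone.

How it is judged:
By the outcome, as a careful person would: the job done as asked, in the order asked, and still so for the second after the job is handed in, with the robot touching nothing.
It also fails if it takes over 120 s, if anything falls off the work surface, if the arm or the gripper's body presses on something with over 40 N, if the wrist force passes 120 N, or if a joint passes its speed limit or range.

ROBOT

A 6-joint arm with a two-finger parallel gripper is mounted at the origin on the work surface. World frame = base frame: x ahead of the robot, y to its left, z up, the work surface at z = 0. Lengths are in m, angles in degrees, forces in N, time in s.
With the tool pointing down it reaches from about 0.35 to 0.875 m from the base axis. Payload 4.2 kg.
Tool frame: the origin (TCP) lies on the centre line of the jaws, within the pads' length; the fingertips stand 25 mm ahead of it and the grasp point (between the pads) lies 6 mm ahead of it; z points along the fingers, y is the line along which they close (so a half turn about z gives the same grasp; the last joint's range is limited). The gripper opens to 87 mm and grips with 3 to 60 N. Pads are 19 mm wide; open, the fingers measure 117 mm over their backs; the gripper's body (75 mm by 190 mm) begins 51 mm behind the grasp point.
Start: joints at [80.248, 22.042, 0.453, 0, -68.411, -14.817], TCP at [0.26, 0.568, 0.248] pointing down, gripper open.
Joint ranges: [-179.83, 179.83], [-69.29, 118.12], [-61.27, 80.66], [-181.25, 117.63], [-171.15, -9.14], [-177.46, 177.46]. Speed limits (degrees/s): [159.86, 159.86, 180, 180, 180, 180].

INTERFACE

Orientations are given as a 3x3 rotation matrix whose columns are the frame's x, y, z axes.
In Python, from station import r gives the robot as it stands.
- The arm moves only by the tool move_arm, never from a script. Its argument "series" is a list of rows, each an object with "grip": the opening, from 0 (shut) to 1 (fully open); "xyz": the shift along the tool's x, y, z in mm, a list of three; "angular": the turn, a rotation vector about the tool's x, y, z in rad, a list of three. A call has 1 to 10 rows; each row is the pose to reach, as a shift and turn from the pose commanded when the call began, along the tool's axes at that moment; what a row does not reach only later rows make up. A row lasts 1/10 s, in which the tool goes at most 50 mm and 8.59 degrees, less where a joint would pass 70% of its speed; a pose out of reach is approached as far as the arm can. A call with a gripper value outside its range is refused whole. The fingers move at their own pace and stop on an object; the grip force is fixed at half the most. Time passes only in rows, so rows that repeat a pose let the fingers close. It gives the time, the measured TCP pose, the force, the opening and the grip force at its end, in the units of the state.
- r.sense(): the state, without advancing time (a new reading comes with each control period).
- r.capture(name): name is "scene" or "top" or "wrist"; returns a dict with "img" (480x640x3 uint8, red, green, blue), "camera_matrix" (3x3 intrinsics, pixels), "rvec" (rotation vector, rad) and "tvec" (3), from world to camera coordinates, as OpenCV has them; the wrist camera has in their place "hand_eye" (4x4, takes a point from camera to tool coordinates, whose origin is the TCP and whose axes are the flange's). Camera axes: x right, y down, z forward; pixel columns grow to the right and rows downward; lengths in m; the calibration is good to about 2 mm. A picture is of the moment at which its call begins: read the wrist's pose just before it. There is no depth.
- r.finish_job(): hands the job in; it is judged then, once.
The state is a dict: "time_s": time; "joints": joint angles; "joint_velocities": joint speeds; "effort": joint torques, N m; "tcp_pos": TCP position; "ee_rot": TCP orientation; "wrist_force": force on the tool from outside, world axes, zero at the start; "moment": the same for the moment, N m; "gripper_width": opening from 0.0 (shut) to 1.0 (fully open); "gripper_force": force on a finger pad.
Only numpy, scipy, OpenCV 4.12 (cv2) and the standard library are available. Lean on these libraries where they do the work, as an engineer would, in place of code of your own. Each camera call takes 0.05 s, during which the arm holds its last target. There are 200 camera calls.

## Working session

There is one attempt and no reset: what is moved stays moved. The work goes in short steps, Python scripts to look and compute and a tool call to move; the robot and the scene stay as the last step left them, time stands still between calls to the robot, and variables do not carry over. Pictures are saved under pics/ and viewed, at most 14 in all, crops included, and the job is handed in when it is done.

Besides the shell and the picture viewer there is one more tool, called after "Request:" as name([rows], argument=value, ...), one row to a line, values as JSON. move_arm: Moves the arm, as the interface text tells. Its arguments: {"type":"object","properties":{"series":{"type":"array"}},"required":["series"]}

```bash
ls; mkdir -p pics
cat > h.py <<'E'
import numpy as np, cv2
from station import r
def save(n,img): cv2.imwrite('pics/'+n+'.png',cv2.cvtColor(img,cv2.COLOR_RGB2BGR))
def cam(name):
    s=r.sense(); c=r.capture(name); K=np.array(c['camera_matrix'])
    if name=='wrist':
        T=np.eye(4);T[:3,:3]=s['ee_rot'];T[:3,3]=s['tcp_pos'];M=T@np.array(c['hand_eye'])
        R=M[:3,:3].T;t=-R@M[:3,3]
    else:
        R=cv2.Rodrigues(np.array(c['rvec'],float))[0];t=np.array(c['tvec'],float).ravel()
    return c['img'],K,R,t
def ray(px,K,R,t,z):
    px=np.atleast_2d(np.array(px,float));d=np.c_[px,np.ones(len(px))]@np.linalg.inv(K).T@R
    o=-R.T@t; return o+d*((z-o[2])/d[:,2])[:,None]
def proj(P,K,R,t):
    q=(np.atleast_2d(P)@R.T+t)@K.T; return q[:,:2]/q[:,2:]
E
python3 - <<'E'
from h import *
for n in ('top','scene'):
    i,K,R,t=cam(n); save(n+'0',i); print(n,K.tolist(),(-R.T@t).round(3))
s=r.sense();print(s)
E
```

```text
pics
top [[465.350161971555, 0.0, 322.42013336353125], [0.0, 465.350161971555, 236.7407478630331], [0.0, 0.0, 1.0]] [0.399 0.011 1.105]
scene [[436.3440141689437, 0.0, 320.11968469762047], [0.0, 436.3440141689437, 246.59325774249697], [0.0, 0.0, 1.0]] [0.891 0.241 0.778]
{'time_s': 0.1, 'joints': array([ 8.02486886e+01,  2.20861032e+01,  3.87437513e-01, -2.25512580e-02,
       -6.84092087e+01, -1.48136242e+01]), 'joint_velocities': array([ 0.01509991, -0.07160854,  0.14153048,  0.17211303,  0.04338281,
       -0.09744318]), 'effort': array([-3.97695685e-04, -3.91689599e+01,  1.87936914e+01,  4.23197329e+00,
        1.35033115e-02, -6.84975294e-05]), 'tcp_pos': array([0.2596499 , 0.56798948, 0.24657758]), 'ee_rot': array([[ 9.09430379e-01, -4.15855653e-01, -6.79572603e-04],
       [-4.15856189e-01, -9.09428619e-01, -1.79354740e-03],
       [ 1.27834051e-04,  1.91371096e-03, -9.99998161e-01]]), 'wrist_force': array([0.53754458, 0.04998792, 0.54909389]), 'moment': array([-0.02432354, -0.01795918, -0.01401992]), 'gripper_force': 0.0, 'gripper_width': 1.0013023441933275}
```

View pics/top0.png

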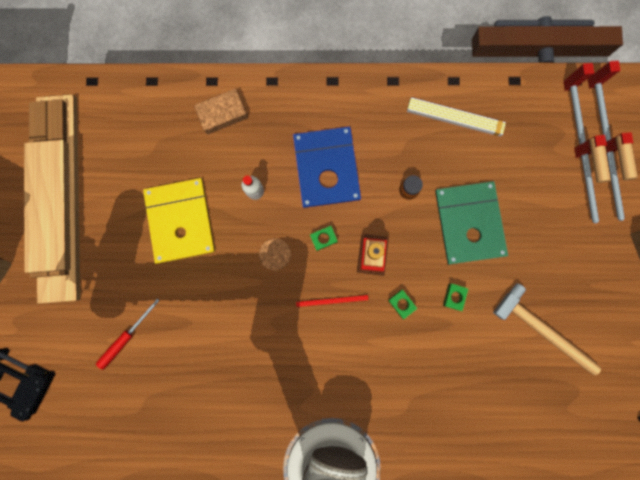

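View pics/scene0.png

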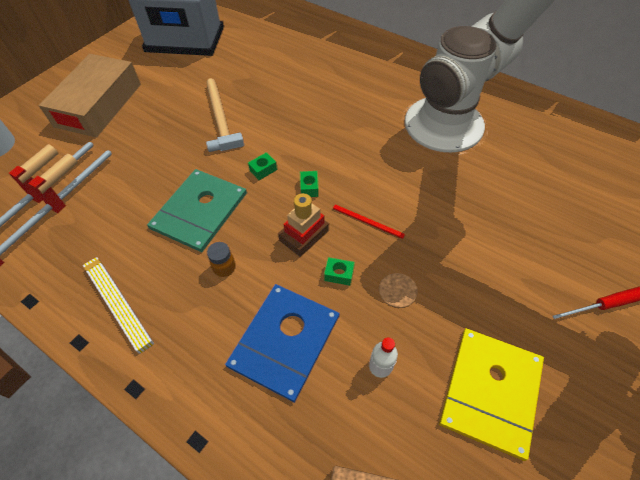

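The scene shows the stack at top (375,253) / scene (303,225). There are three green look-alike blocks at top (324,237), (403,303) and (457,296). The panels are yellow (180,232), blue (328,178) and green (474,234). The round mat is at (275,253), and the rectangular cork at (220,110) isn't it. The glue bottle is at (252,187) and the jar at (411,185).

Candidates for the small guard are the pale block in the stack (375,253) and the three green ones. By the description I choose the pale one under the weight.

```bash
cat >> h.py <<'E'
def hsv(i): return cv2.cvtColor(i,cv2.COLOR_RGB2HSV)
RNG=dict(yellow=((25,150,90),(34,255,255)),blue=((105,120,40),(125,255,255)),green=((70,90,40),(92,255,255)),
 red=((0,200,90),(4,255,255)))
def panel(name,i,K,R,t):
    m=cv2.inRange(hsv(i),*RNG[name]); 
    cs,_=cv2.findContours(m,cv2.RETR_CCOMP,cv2.CHAIN_APPROX_NONE)
    c=max(cs,key=cv2.contourArea); 
    f=np.zeros_like(m);cv2.drawContours(f,[c],-1,255,-1)
    P=ray(c.reshape(-1,2),K,R,t,.015)[:,:2].astype(np.float32)
    (cx,cy),(w,h),a=cv2.minAreaRect(P*1000)
    hole=f&~m; hs,_=cv2.findContours(hole,cv2.RETR_EXTERNAL,cv2.CHAIN_APPROX_NONE)
    out=[]
    for q in hs:
        if len(q)<8: continue
        Q=ray(cv2.convexHull(q).reshape(-1,2),K,R,t,.015)[:,:2]*1000
        (u,v),rad=cv2.minEnclosingCircle(Q.astype(np.float32)); out.append((round(u,1),round(v,1),round(2*rad,1)))
    out=[o for o in out if 18<o[2]<60]
    if h>w: w,h,a=h,w,a+90
    return (round(cx,1),round(cy,1)),(round(w,1),round(h,1)),round(a%180,1),out
E
python3 - <<'E'
from h import *
i,K,R,t=cam('top')
for n in ('yellow','blue','green'): print(n,panel(n,i,K,R,t))
for nm,px,z in (('mat',(275,254),.004),('weight',(375,252),.124),('glue',(248,182),.12),('jar',(412,183),.065),('g1',(324,237),.028)): print(nm,ray(px,K,R,t,z).round(3))
c=cv2.resize(i[220:290,255:400],None,fx=5,fy=5,interpolation=cv2.INTER_CUBIC); save('crop1',c)
j=cam('scene')[0]; 
d=cv2.resize(j[170:270,250:380],None,fx=5,fy=5,interpolation=cv2.INTER_CUBIC);save('crop2',d)
E
```

```text
yellow ((562.5, 365.8), (178.7, 139.7), 11.6, [(533.6, 360.1, 28.7)])
blue ((693.1, 13.9), (178.5, 136.4), 7.9, [(662.3, 10.0, 48.0)])
green ((536.8, -329.8), (136.9, 130.1), 98.0, [(527.7, -329.9, 39.3)])
mat [[0.483 0.136 0.004]]
weight [[ 0.478 -0.089  0.124]]
glue [[0.63  0.183 0.12 ]]
jar [[ 0.641 -0.181  0.065]]
g1 [[0.521 0.019 0.028]]
```

View pics/crop1.png

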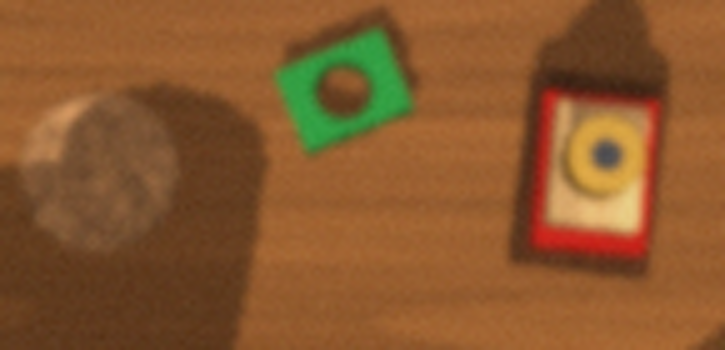

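The close crop shows the stack as weight (604,155 in the crop), pale block, red block and brown block. The look-alike at left is green, so the choice stands. Next I go above the stack for a close look.

```bash
cat >> h.py <<'E'
from scipy.spatial.transform import Rotation as Ro
def go(x,y,z,yaw):
    "mm, deg -> shift and turn in tool axes from the measured pose"
    s=r.sense();A=np.array(s['ee_rot']);p=np.array(s['tcp_pos'])*1000
    c,n=np.cos(np.radians(yaw)),np.sin(np.radians(yaw));B=np.array([[c,n,0],[n,-c,0],[0,0,-1]])
    print('at',p.round(1),'w',round(s['gripper_width'],3),'shift',(A.T@(np.array([x,y,z])-p)).round(1),'ang',Ro.from_matrix(A.T@B).as_rotvec().round(4),'t',s['time_s'])
E
python3 - <<'E'
from h import *
go(430,-90,330,-5)
c=r.capture('wrist');print(np.array(c['hand_eye']).round(3),np.array(c['camera_matrix']).round(0))
E
```

```text
at [259.7 568.1 246.9] w 0.997 shift [428.5 527.8 -82.3] ang [ 1.400e-03  1.000e-04 -3.416e-01] t 0.2
[[ 0.001 -0.968 -0.25   0.069]
 [ 1.     0.001  0.002 -0.   ]
 [-0.001 -0.25   0.968 -0.137]
 [ 0.     0.     0.     1.   ]] [[342.   0. 322.]
 [  0. 342. 238.]
 [  0.   0.   1.]]
```

Request:
move_arm([
  {"grip":1,"xyz":[483,503,-82],"angular":[0,0,-0.342]},
  {"grip":1,"xyz":[483,503,-82],"angular":[0,0,-0.342]},
  {"grip":1,"xyz":[483,503,-82],"angular":[0,0,-0.342]},
  {"grip":1,"xyz":[483,503,-82],"angular":[0,0,-0.342]},
  {"grip":1,"xyz":[483,503,-82],"angular":[0,0,-0.342]},
  {"grip":1,"xyz":[483,503,-82],"angular":[0,0,-0.342]},
  {"grip":1,"xyz":[483,503,-82],"angular":[0,0,-0.342]},
  {"grip":1,"xyz":[483,503,-82],"angular":[0,0,-0.342]},
  {"grip":1,"xyz":[483,503,-82],"angular":[0,0,-0.342]},
  {"grip":1,"xyz":[483,503,-82],"angular":[0,0,-0.342]},
])

```text
time_s: 1.25
tcp_pos: [0.4237, 0.0977, 0.3066]
ee_rot: [[0.996, -0.086, 0.001], [-0.086, -0.996, 0.001], [0.001, -0.001, -1.0]]
wrist_force: [2.0, 1.3, 0.2]
gripper_width: 1.003
gripper_force: 0.0
```

Run:
```python
from h import *
go(490,-90,330,-5)
```

```text
at [423.7  97.7 306.6] w 1.003 shift [ 82.2 181.3 -23.5] ang [-0.0008 -0.0009  0.0011] t 1.25
```

Request:
move_arm([
  {"grip":1,"xyz":[70,165,-20],"angular":[0,0,0]},
  {"grip":1,"xyz":[70,165,-20],"angular":[0,0,0]},
  {"grip":1,"xyz":[70,165,-20],"angular":[0,0,0]},
  {"grip":1,"xyz":[70,165,-20],"angular":[0,0,0]},
  {"grip":1,"xyz":[70,165,-20],"angular":[0,0,0]},
  {"grip":1,"xyz":[70,165,-20],"angular":[0,0,0]},
  {"grip":1,"xyz":[70,165,-20],"angular":[0,0,0]},
])

```text
time_s: 1.95
tcp_pos: [0.4788, -0.0702, 0.3257]
ee_rot: [[0.996, -0.086, -0.0], [-0.086, -0.996, 0.0], [-0.0, -0.0, -1.0]]
wrist_force: [-0.5, 0.6, -1.1]
gripper_width: 1.0
gripper_force: 0.0
```

Run:
```python
from h import *
i,K,R,t=cam('wrist');save('w1',i);go(490,-90,330,-5)
np.savez('w1.npz',i=i,K=K,R=R,t=t); print((-R.T@t).round(3))
```

```text
at [478.8 -70.  325.9] w 1.003 shift [12.9 19.  -4.2] ang [-0.0002  0.0003  0.0019] t 2.0
[ 0.547 -0.076  0.462]
```

View pics/w1.png

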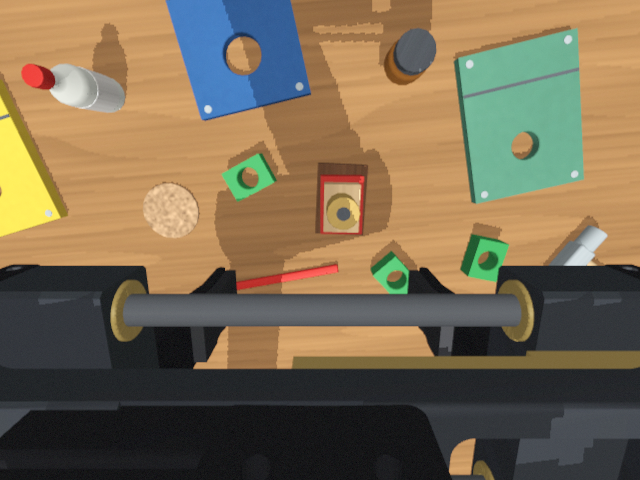

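The wrist view shows the weight's top at (344,213), with the pale, red and brown blocks around (343,200). The mat is at (171,210), the blue hole at (243,55) and the green hole at (524,145).

Run:
```python
from h import *
d=np.load('w1.npz');i,K,R,t=[d[k] for k in 'iKRt']
for px,z in (((344,213),.124),((171,210),.004)): print(ray(px,K,R,t,z).round(4))
for n in('blue','green'): print(n,panel(n,i,K,R,t))
c=i[155:245,305:385]; save('c1',cv2.resize(c,None,fx=6.5,fy=6.5,interpolation=cv2.INTER_CUBIC))
# triangulate weight top with scene camera
```

```text
[[ 0.4839 -0.0934  0.124 ]]
[[0.4856 0.1341 0.004 ]]
blue ((670.8, 9.7), (138.3, 133.8), 98.0, [(662.1, 6.9, 45.4)])
green ((560.1, -326.5), (177.7, 143.7), 8.3, [(531.2, -328.6, 34.4)])
```

View pics/c1.png

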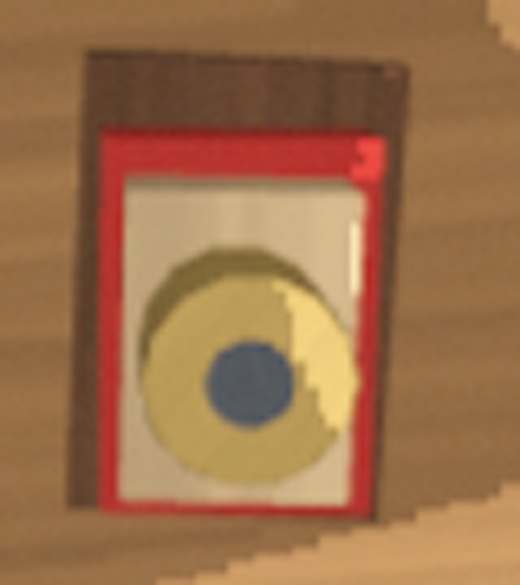

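Run:
```python
from h import *
d=np.load('w1.npz');i,K,R,t=[d[k] for k in 'iKRt']
f=lambda a:np.array(a)/6.5+np.array([304.9,154.9])
for n,q,z in (('small',[(124,178),(366,190),(352,500),(118,500)],.084),('med',[(101,130),(386,138),(374,518),(101,510)],.056),('large',[(86,50),(408,65),(378,522),(68,507)],.028)):
    P=ray(f(q),K,R,t,z)[:,:2]*1000;print(n,P.mean(0).round(1),np.linalg.norm(np.roll(P,-1,0)-P,axis=1).round(1),[round(float(np.degrees(np.arctan2(*(P[a]-P[b])[::-1]))),1) for a,b in((0,3),(1,2))],cv2.minAreaRect(P.astype(np.float32)))
go(482,-93,116,-5)
```

```text
small [482.3 -93.4] [41.  53.9 41.  55.9] [-5.9, -5.8] ((482.5023193359375, -93.42845153808594), (40.99757766723633, 55.92279815673828), 84.14171600341797)
med [480.7 -95. ] [51.5 70.7 51.5 70.6] [-4.9, -4.9] ((480.62103271484375, -95.0088882446289), (51.48542785644531, 72.08792877197266), 85.07022094726562)
large [483.3 -95.7] [61.7 90.3 62.6 90. ] [-7.3, -6.8] ((483.21759033203125, -95.91310119628906), (62.5824089050293, 90.41301727294922), 82.66519165039062)
at [478.8 -70.  325.9] w 1.003 shift [  5.2  22.7 209.8] ang [-0.0002  0.0003  0.0019] t 2.0
```

Request:
move_arm([
  {"grip":0.75,"xyz":[5,23,40],"angular":[0,0,0]},
  {"grip":0.75,"xyz":[5,23,90],"angular":[0,0,0]},
  {"grip":0.75,"xyz":[5,23,140],"angular":[0,0,0]},
  {"grip":0.75,"xyz":[5,23,180],"angular":[0,0,0]},
  {"grip":0.75,"xyz":[5,23,200],"angular":[0,0,0]},
  {"grip":0.75,"xyz":[5,23,208],"angular":[0,0,0]},
  {"grip":0.75,"xyz":[5,23,208],"angular":[0,0,0]},
  {"grip":0.75,"xyz":[5,23,208],"angular":[0,0,0]},
])

```text
time_s: 2.8
tcp_pos: [0.4832, -0.0936, 0.1192]
ee_rot: [[0.996, -0.085, 0.003], [-0.085, -0.996, -0.0], [0.003, -0.0, -1.0]]
wrist_force: [0.3, 0.2, 0.8]
gripper_width: 0.752
gripper_force: 0.0
```

Run:
```python
from h import *
go(482,-93,116,-5)
```

```text
at [483.2 -93.6 119.2] w 0.752 shift [-1.3 -0.5  3.2] ang [-0.0002 -0.0027  0.0018] t 2.8
```

Request:
move_arm([
  {"grip":0.75,"xyz":[-1,0,2],"angular":[0,0,0]},
  {"grip":0.2,"xyz":[-1,0,2],"angular":[0,0,0]},
  {"grip":0.2,"xyz":[-1,0,2],"angular":[0,0,0]},
  {"grip":0.2,"xyz":[-1,0,2],"angular":[0,0,0]},
  {"grip":0.2,"xyz":[-1,0,2],"angular":[0,0,0]},
  {"grip":0.2,"xyz":[-1,0,2],"angular":[0,0,0]},
  {"grip":0.2,"xyz":[-1,0,2],"angular":[0,0,0]},
  {"grip":0.2,"xyz":[-1,0,2],"angular":[0,0,0]},
])

```text
time_s: 3.6
tcp_pos: [0.4812, -0.094, 0.116]
ee_rot: [[0.996, -0.087, 0.0], [-0.087, -0.996, -0.0], [0.0, 0.0, -1.0]]
wrist_force: [-0.4, 0.6, -0.2]
gripper_width: 0.382
gripper_force: 29.9
```

Request:
move_arm([
  {"grip":0.2,"xyz":[0,0,-5],"angular":[0,0,0]},
  {"grip":0.2,"xyz":[0,0,-20],"angular":[0,0,0]},
  {"grip":0.2,"xyz":[0,0,-50],"angular":[0,0,0]},
  {"grip":0.2,"xyz":[0,0,-80],"angular":[0,0,0]},
  {"grip":0.2,"xyz":[0,0,-80],"angular":[0,0,0]},
  {"grip":0.2,"xyz":[0,0,-80],"angular":[0,0,0]},
])

```text
time_s: 4.2
tcp_pos: [0.4806, -0.094, 0.1959]
ee_rot: [[0.996, -0.087, -0.0], [-0.087, -0.996, 0.001], [-0.0, -0.001, -1.0]]
wrist_force: [0.4, -0.6, -2.9]
gripper_width: 0.38
gripper_force: 29.9
```

Run:
```python
from h import *
s=r.sense();print(s['gripper_force'],s['wrist_force'])
go(484,135,120,-5)
```

```text
29.948354859516257 [ 0.41226182 -0.57204464 -2.88521754]
at [480.6 -94.  195.9] w 0.38 shift [ -16.6 -228.3   76.1] ang [-0.0008  0.0002 -0.0002] t 4.2
```

Request:
move_arm([
  {"grip":0.2,"xyz":[-4,-30,0],"angular":[0,0,0]},
  {"grip":0.2,"xyz":[-7,-75,0],"angular":[0,0,0]},
  {"grip":0.2,"xyz":[-10,-123,10],"angular":[0,0,0]},
  {"grip":0.2,"xyz":[-13,-171,20],"angular":[0,0,0]},
  {"grip":0.2,"xyz":[-15,-212,40],"angular":[0,0,0]},
  {"grip":0.2,"xyz":[-16,-228,76],"angular":[0,0,0]},
  {"grip":0.2,"xyz":[-16,-228,116],"angular":[0,0,0]},
  {"grip":0.2,"xyz":[-16,-228,136],"angular":[0,0,0]},
  {"grip":0.2,"xyz":[-16,-228,136],"angular":[0,0,0]},
  {"grip":0.2,"xyz":[-16,-228,136],"angular":[0,0,0]},
])

```text
time_s: 5.2
tcp_pos: [0.4846, 0.1341, 0.0593]
ee_rot: [[0.996, -0.086, -0.002], [-0.086, -0.996, -0.002], [-0.002, 0.002, -1.0]]
wrist_force: [0.7, -0.1, -2.2]
gripper_width: 0.376
gripper_force: 29.9
```

Run:
```python
from h import *
go(484.5,135,37.5,-5)
```

```text
at [484.6 134.1  59.3] w 0.376 shift [-0.1 -0.9 21.8] ang [0.0017 0.0017 0.0007] t 5.2
```

Request:
move_arm([
  {"grip":0.2,"xyz":[0,-1,12],"angular":[0,0,0]},
  {"grip":0.2,"xyz":[0,-1,19],"angular":[0,0,0]},
  {"grip":0.2,"xyz":[0,-1,21.5],"angular":[0,0,0]},
  {"grip":0.2,"xyz":[0,-1,22.5],"angular":[0,0,0]},
  {"grip":0.2,"xyz":[0,-1,22.5],"angular":[0,0,0]},
  {"grip":0.2,"xyz":[0,-1,22.5],"angular":[0,0,0]},
])

```text
time_s: 5.8
tcp_pos: [0.4853, 0.1356, 0.0378]
ee_rot: [[0.996, -0.087, 0.001], [-0.087, -0.996, 0.0], [0.001, -0.0, -1.0]]
wrist_force: [-0.2, -1.6, -2.5]
gripper_width: 0.375
gripper_force: 29.9
```

Request:
move_arm([
  {"grip":0.2,"xyz":[0,0,1],"angular":[0,0,0]},
  {"grip":0.2,"xyz":[0,0,1.5],"angular":[0,0,0]},
  {"grip":0.2,"xyz":[0,0,2],"angular":[0,0,0]},
  {"grip":0.2,"xyz":[0,0,2],"angular":[0,0,0]},
])

```text
time_s: 6.2
tcp_pos: [0.4852, 0.1355, 0.0359]
ee_rot: [[0.996, -0.086, 0.0], [-0.086, -0.996, 0.0], [0.0, -0.0, -1.0]]
wrist_force: [-1.0, -0.4, 1.8]
gripper_width: 0.385
gripper_force: 29.9
```

Contact: the force changed sign. I release and go up.

Request:
move_arm([
  {"grip":0.6,"xyz":[0,0,0],"angular":[0,0,0]},
  {"grip":0.7,"xyz":[0,0,0],"angular":[0,0,0]},
  {"grip":0.7,"xyz":[0,0,0],"angular":[0,0,0]},
  {"grip":0.7,"xyz":[0,0,-20],"angular":[0,0,0]},
  {"grip":0.7,"xyz":[0,0,-60],"angular":[0,0,0]},
  {"grip":0.7,"xyz":[0,0,-110],"angular":[0,0,0]},
  {"grip":0.7,"xyz":[0,0,-160],"angular":[0,0,0]},
  {"grip":0.7,"xyz":[0,30,-200],"angular":[0,0,0]},
  {"grip":0.7,"xyz":[0,60,-220],"angular":[0,0,0]},
  {"grip":0.7,"xyz":[0,60,-220],"angular":[0,0,0]},
])

```text
time_s: 7.2
tcp_pos: [0.4808, 0.0741, 0.2593]
ee_rot: [[0.996, -0.089, 0.007], [-0.089, -0.996, 0.003], [0.007, -0.004, -1.0]]
wrist_force: [-0.2, 0.5, 0.5]
gripper_width: 0.702
gripper_force: 0.0
```

Run:
```python
from h import *
i,K,R,t=cam('wrist');save('w2',i);np.savez('w2.npz',i=i,K=K,R=R,t=t)
for n in('blue','green','yellow'):
  try: print(n,panel(n,i,K,R,t))
  except Exception as e: print(n,e)
go(482.4,-93.4,180,-5.9)
```

```text
blue ((654.7, 8.1), (138.8, 100.6), 98.0, [(662.3, 10.7, 44.8)])
green ((550.3, -258.1), (177.6, 20.8), 7.6, [])
yellow ((563.9, 364.2), (179.5, 140.0), 11.6, [(534.3, 358.0, 27.3)])
at [480.2  74.9 257.1] w 0.697 shift [ 16.9 167.6  76.8] ang [-0.0025 -0.0035  0.014 ] t 7.25
```

View pics/w2.png

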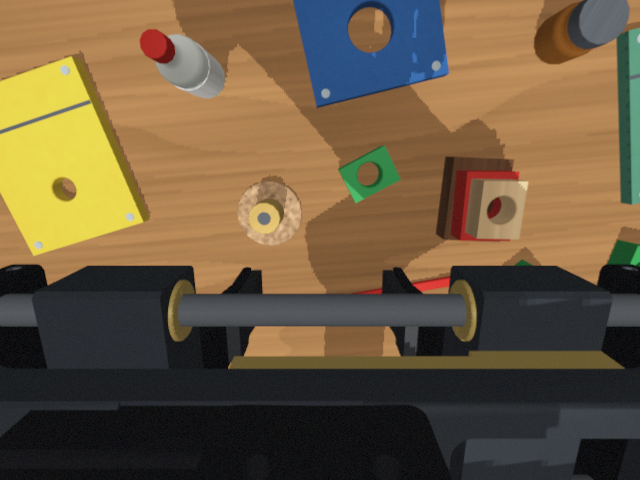

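The weight stands on the mat: its top is at (265,218) and the mat at (269,213). The small guard's hole is at (501,208) and the yellow hole at (65,189).

Run:
```python
from h import *
d=np.load('w2.npz');i,K,R,t=[d[k] for k in 'iKRt']
for px,z in (((265,218),.044),((269,213),.004),((501,208.5),.084)): print(ray(px,K,R,t,z).round(4)[0])
i,K,R,t=cam('top')
for n in('yellow','blue','green'): print(panel(n,i,K,R,t))
go(482.4,-93.4,180,-5.9)
```

```text
[0.487  0.1338 0.044 ]
[0.4856 0.1359 0.004 ]
[ 0.4837 -0.0917  0.084 ]
((581.0, 369.5), (141.5, 139.3), 11.8, [])
((692.2, 14.0), (177.5, 136.2), 7.9, [(661.8, 10.1, 48.8)])
((536.6, -329.8), (137.1, 129.9), 98.0, [(527.7, -330.0, 39.3)])
at [479.6  75.4 255.6] w 0.697 shift [ 17.6 167.9  75.4] ang [-0.001  -0.0006  0.0148] t 7.3
```

Request:
move_arm([
  {"grip":0.75,"xyz":[6,48,10],"angular":[0,0,0.015]},
  {"grip":0.75,"xyz":[10,95,20],"angular":[0,0,0.015]},
  {"grip":0.75,"xyz":[16,140,40],"angular":[0,0,0.015]},
  {"grip":0.75,"xyz":[18,167,75],"angular":[0,0,0.015]},
  {"grip":0.75,"xyz":[18,167,110],"angular":[0,0,0.015]},
  {"grip":0.75,"xyz":[18,167,130],"angular":[0,0,0.015]},
  {"grip":0.75,"xyz":[18,167,140],"angular":[0,0,0.015]},
  {"grip":0.75,"xyz":[18,167,140],"angular":[0,0,0.015]},
])

```text
time_s: 8.1
tcp_pos: [0.4823, -0.0919, 0.1133]
ee_rot: [[0.995, -0.101, -0.005], [-0.101, -0.995, -0.001], [-0.005, 0.001, -1.0]]
wrist_force: [0.8, -0.2, -0.7]
gripper_width: 0.752
gripper_force: 0.0
```

Run:
```python
from h import *
go(483,-92.8,87,-5.9)
```

```text
at [482.3 -91.9 113.3] w 0.752 shift [ 0.9  0.8 26.3] ang [0.0011 0.0049 0.0019] t 8.1
```

Request:
move_arm([
  {"grip":0.75,"xyz":[1,1,14],"angular":[0,0,0]},
  {"grip":0.75,"xyz":[1,1,24],"angular":[0,0,0]},
  {"grip":0.75,"xyz":[1,1,26],"angular":[0,0,0]},
  {"grip":0.3,"xyz":[1,1,26],"angular":[0,0,0]},
  {"grip":0.3,"xyz":[1,1,26],"angular":[0,0,0]},
  {"grip":0.3,"xyz":[1,1,26],"angular":[0,0,0]},
  {"grip":0.3,"xyz":[1,1,26],"angular":[0,0,0]},
  {"grip":0.3,"xyz":[1,1,26],"angular":[0,0,0]},
  {"grip":0.3,"xyz":[1,1,26],"angular":[0,0,0]},
])

```text
time_s: 9.0
tcp_pos: [0.4844, -0.0933, 0.0899]
ee_rot: [[0.995, -0.101, 0.001], [-0.101, -0.995, -0.0], [0.001, -0.0, -1.0]]
wrist_force: [-0.6, 0.9, 3.8]
gripper_width: 0.456
gripper_force: 30.0
```

Request:
move_arm([
  {"grip":0.3,"xyz":[0,0,-5],"angular":[0,0,0]},
  {"grip":0.3,"xyz":[0,0,-25],"angular":[0,0,0]},
  {"grip":0.3,"xyz":[0,0,-70],"angular":[0,0,0]},
  {"grip":0.3,"xyz":[0,0,-110],"angular":[0,0,0]},
  {"grip":0.3,"xyz":[0,0,-150],"angular":[0,0,0]},
  {"grip":0.3,"xyz":[0,0,-150],"angular":[0,0,0]},
])

```text
time_s: 9.6
tcp_pos: [0.4874, -0.0935, 0.2458]
ee_rot: [[0.995, -0.101, 0.013], [-0.101, -0.995, -0.0], [0.013, -0.001, -1.0]]
wrist_force: [0.8, -0.1, -0.9]
gripper_width: 0.454
gripper_force: 30.0
```

Run:
```python
from h import *
i,K,R,t=cam('wrist');save('w3',i)
go(534,359,180,11.6)
```

```text
at [485.5 -93.2 242.5] w 0.454 shift [   1.8 -454.7   63.2] ang [-0.0004 -0.0072 -0.3042] t 9.65
```

View pics/w3.png

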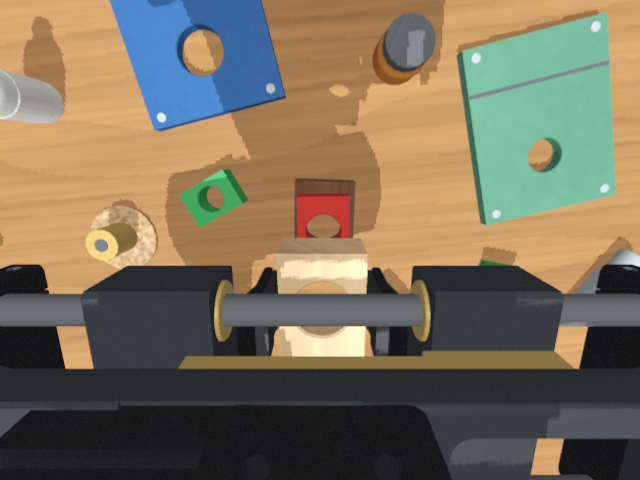

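The pale block is held level in the jaws: its front bottom edge is at row ~239 (columns 278-367) and its top front edge at row ~256. The weight still stands at (101,245).

Run:
```python
from h import *
c=r.capture('wrist');H=np.array(c['hand_eye']);K=np.array(c['camera_matrix']);i=c['img']
col=hsv(i)[225:300,322];
print([tuple(int(v) for v in col[k]) for k in range(0,50,2)])
def rt(px,z):
    d=H[:3,:3]@np.linalg.inv(K)@np.array([px[0],px[1],1.]);o=H[:3,3];return ((o+d*(z-o[2])/d[2])*1000).round(1)
for px,z in(((278,240),.0335),((367,240),.0335),((277,256),.0055),((368,255),.0055)): print(rt(px,z))
```

```text
[(15, 135, 159), (16, 133, 151), (15, 134, 154), (15, 136, 158), (15, 135, 159), (15, 135, 159), (15, 121, 105), (17, 96, 167), (17, 95, 167), (17, 94, 165), (17, 95, 161), (18, 97, 161), (18, 97, 158), (17, 97, 155), (17, 92, 172), (18, 85, 213), (18, 85, 213), (18, 82, 233), (18, 77, 247), (23, 61, 255), (23, 60, 255), (23, 60, 255), (23, 60, 255), (24, 60, 255), (24, 61, 255)]
[ 23.6 -22.4  33.5]
[23.6 23.4 33.5]
[ 23.8 -19.4   5.5]
[24.3 20.2  5.5]
```

Request:
move_arm([
  {"grip":0.3,"xyz":[3,-40,5],"angular":[0,0,-0.03]},
  {"grip":0.3,"xyz":[3,-88,10],"angular":[0,0,-0.07]},
  {"grip":0.3,"xyz":[3,-136,15],"angular":[0,0,-0.11]},
  {"grip":0.3,"xyz":[3,-184,20],"angular":[0,0,-0.15]},
  {"grip":0.3,"xyz":[3,-232,25],"angular":[0,0,-0.19]},
  {"grip":0.3,"xyz":[3,-280,30],"angular":[0,0,-0.23]},
  {"grip":0.3,"xyz":[4,-328,35],"angular":[0,0,-0.26]},
  {"grip":0.3,"xyz":[4,-376,40],"angular":[0,0,-0.29]},
  {"grip":0.3,"xyz":[4,-420,50],"angular":[0,0,-0.304]},
  {"grip":0.3,"xyz":[4,-440,60],"angular":[0,0,-0.304]},
])

```text
time_s: 10.7
tcp_pos: [0.5321, 0.3469, 0.1764]
ee_rot: [[0.979, 0.203, -0.002], [0.203, -0.979, -0.002], [-0.003, 0.002, -1.0]]
wrist_force: [-0.7, -0.1, -1.2]
gripper_width: 0.459
gripper_force: 30.0
```

Request:
move_arm([
  {"grip":0.3,"xyz":[0,-10,30],"angular":[0,0,0]},
  {"grip":0.3,"xyz":[0,-10,40],"angular":[0,0,0]},
  {"grip":0.3,"xyz":[0,-10,40],"angular":[0,0,0]},
  {"grip":0.3,"xyz":[0,-10,40],"angular":[0,0,0]},
])

```text
time_s: 11.1
tcp_pos: [0.5312, 0.3528, 0.1397]
ee_rot: [[0.98, 0.2, 0.0], [0.2, -0.98, -0.001], [-0.0, 0.001, -1.0]]
wrist_force: [1.0, 0.3, 0.2]
gripper_width: 0.462
gripper_force: 30.0
```

Run:
```python
from h import *
go(536.5,359.5,60,11.5)
i,K,R,t=cam('wrist');save('w4',i)
m=cv2.inRange(hsv(i),*RNG['yellow']);cs,_=cv2.findContours(m,cv2.RETR_EXTERNAL,cv2.CHAIN_APPROX_NONE)
c=max(cs,key=cv2.contourArea);P=ray(c.reshape(-1,2),K,R,t,.015)[:,:2].astype(np.float32)*1000;print(cv2.minAreaRect(P))
```

```text
at [531.2 352.8 139.7] w 0.462 shift [ 6.5 -5.6 79.7] ang [0.0007 0.0001 0.0008] t 11.1
((541.1126098632812, 360.97174072265625), (114.17090606689453, 139.98045349121094), 11.563566207885742)
```

View pics/w4.png

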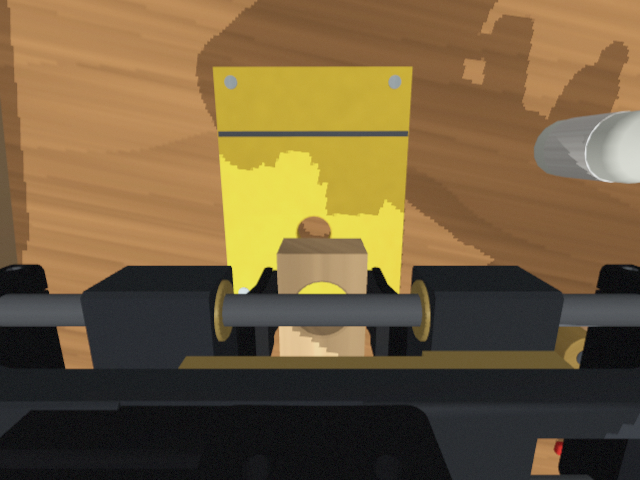

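The yellow panel's far corners are at (213,66) and (413,66), and the hole shows partly above the block at (314,228). The block is square to the panel.

Run:
```python
from h import *
i,K,R,t=cam('wrist')
P=ray([(213,66.5),(413.5,66.5)],K,R,t,.015)[:,:2]*1000;print(P,np.linalg.norm(P[0]-P[1]))
v=P[0]-P[1];v/=np.linalg.norm(v);n=np.array([v[1],-v[0]]);print('yaw',np.degrees(np.arctan2(n[1],n[0])),'hole',P.mean(0)-120*n)
hh=ray([(297,232),(331.5,232)],K,R,t,.015)[:,:2]*1000;print(hh,hh.mean(0))
go(536.5,359.5,60,11.5)
```

```text
[[639.11719459 452.67852661]
 [667.4026814  314.75362337]] 140.79541078355228
yaw 11.589464227171069 hole [535.70647303 359.60834024]
[[533.51652343 373.01819807]
 [538.98353363 346.34307119]] [536.25002853 359.68063463]
at [531.7 353.3 141. ] w 0.456 shift [ 5.8 -5.  81. ] ang [-0.001  -0.0021  0.0006] t 11.2
```

Request:
move_arm([
  {"grip":0.3,"xyz":[6.5,-5.5,20],"angular":[0,0,0]},
  {"grip":0.3,"xyz":[6.5,-5.5,50],"angular":[0,0,0]},
  {"grip":0.3,"xyz":[6.5,-5.5,72],"angular":[0,0,0]},
  {"grip":0.3,"xyz":[6.5,-5.5,80],"angular":[0,0,0]},
  {"grip":0.3,"xyz":[6.5,-5.5,82],"angular":[0,0,0]},
  {"grip":0.3,"xyz":[6.5,-5.5,82],"angular":[0,0,0]},
  {"grip":0.3,"xyz":[6.5,-5.5,82],"angular":[0,0,0]},
])

```text
time_s: 11.9
tcp_pos: [0.537, 0.3611, 0.0592]
ee_rot: [[0.98, 0.201, 0.002], [0.201, -0.98, 0.002], [0.003, -0.002, -1.0]]
wrist_force: [0.1, -0.4, 0.1]
gripper_width: 0.459
gripper_force: 30.0
```

Run:
```python
from h import *
print(r.sense()['wrist_force'])
i,K,R,t=cam('wrist');save('w5',i[0:480])
go(537.4,360,48.5,11.6)
```

```text
[ 0.12647558 -0.44840634  0.10567642]
at [536.9 361.1  59.1] w 0.459 shift [ 0.3  1.2 10.6] ang [-0.0016 -0.0025 -0.0001] t 11.95
```

View pics/w5.png

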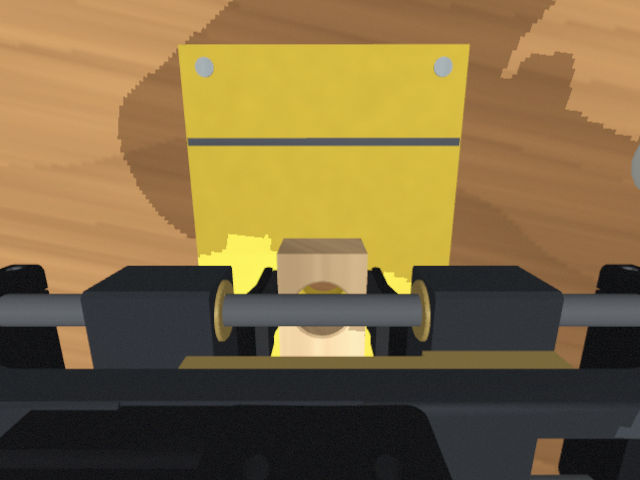

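The block sits over the hole, with the panel's far corners at (179,44) and (469,44). It is centred and square.

Request:
move_arm([
  {"grip":0.3,"xyz":[0,1,5],"angular":[0,0,0]},
  {"grip":0.3,"xyz":[0,1,8],"angular":[0,0,0]},
  {"grip":0.3,"xyz":[0,1,9],"angular":[0,0,0]},
  {"grip":0.3,"xyz":[0,1,10],"angular":[0,0,0]},
  {"grip":0.3,"xyz":[0,1,10],"angular":[0,0,0]},
])

```text
time_s: 12.45
tcp_pos: [0.5363, 0.3595, 0.0489]
ee_rot: [[0.98, 0.201, 0.0], [0.201, -0.98, -0.0], [0.0, 0.0, -1.0]]
wrist_force: [-3.0, -1.0, 7.2]
gripper_width: 0.458
gripper_force: 30.0
```

Run:
```python
from h import *
print(r.sense()['wrist_force'])
c=r.capture('wrist');H=np.array(c['hand_eye']);K=np.array(c['camera_matrix']);i=c['img']
m=cv2.inRange(hsv(i),*RNG['yellow']);ys,xs=np.where(m>0)
row=ys.min();print('top row',row,[ (int(xs[ys==q].min()),int(xs[ys==q].max())) for q in (row+2,row+4,230)])
b=i[225:262,322].astype(int);print(b.tolist())
go(537.4,360,48.5,11.6)
```

```text
[-3.02299351 -1.03702799  7.16748775]
top row 35 [(165, 475), (165, 474), (186, 454)]
[[213, 185, 64], [212, 186, 66], [212, 184, 63], [213, 186, 66], [213, 186, 64], [213, 187, 65], [213, 186, 65], [213, 186, 65], [213, 186, 65], [213, 187, 66], [212, 186, 64], [213, 187, 68], [207, 180, 67], [180, 153, 81], [149, 124, 91], [151, 126, 92], [150, 126, 92], [151, 127, 93], [150, 124, 92], [148, 122, 90], [145, 120, 88], [144, 120, 87], [145, 120, 88], [144, 120, 88], [143, 119, 87], [141, 118, 86], [139, 115, 85], [138, 115, 86], [154, 128, 94], [184, 156, 116], [197, 168, 127], [196, 168, 126], [196, 168, 127], [196, 168, 126], [196, 168, 126], [195, 166, 124], [197, 168, 127]]
at [536.3 359.4  48.9] w 0.457 shift [ 1.1 -0.3  0.4] ang [ 0.0003 -0.0003  0.0003] t 12.5
```

Run:
```python
from h import *
i,K,R,t=cam('wrist')
P=ray([(165,35.5),(475,35.5),(322,238),(279,238),(366,238)],K,R,t,.015)[:,:2]*1000
n=np.array([np.cos(np.radians(11.6)),np.sin(np.radians(11.6))]);l=np.array([-n[1],n[0]])
print((P@n).round(1),(P@l).round(1), 'gap',P[:2].mean(0)@n-P[2]@n,'lat',P[:2].mean(0)@l,P[3:].mean(0)@l)
```

```text
[715.6 715.9 622.2 622.2 622.2] [314.1 175.5 243.8 266.  221.1] gap 93.54562152944106 lat 244.7883028730071 243.52507537667228
```

Request:
move_arm([
  {"grip":0.65,"xyz":[0,0,0],"angular":[0,0,0]},
  {"grip":0.7,"xyz":[0,0,0],"angular":[0,0,0]},
  {"grip":0.7,"xyz":[0,0,0],"angular":[0,0,0]},
  {"grip":0.7,"xyz":[0,0,-20],"angular":[0,0,0]},
  {"grip":0.7,"xyz":[0,0,-60],"angular":[0,0,0]},
  {"grip":0.7,"xyz":[0,0,-110],"angular":[0,0,0]},
  {"grip":0.7,"xyz":[0,0,-160],"angular":[0,0,0]},
  {"grip":0.7,"xyz":[30,0,-190],"angular":[0,0,0]},
  {"grip":0.7,"xyz":[30,0,-200],"angular":[0,0,0]},
  {"grip":0.7,"xyz":[30,0,-200],"angular":[0,0,0]},
  {"grip":0.7,"xyz":[30,0,-200],"angular":[0,0,0]},
])

```text
$.series: bad value
```

Request:
move_arm([
  {"grip":0.65,"xyz":[0,0,0],"angular":[0,0,0]},
  {"grip":0.7,"xyz":[0,0,0],"angular":[0,0,0]},
  {"grip":0.7,"xyz":[0,0,0],"angular":[0,0,0]},
  {"grip":0.7,"xyz":[0,0,-20],"angular":[0,0,0]},
  {"grip":0.7,"xyz":[0,0,-60],"angular":[0,0,0]},
  {"grip":0.7,"xyz":[0,0,-110],"angular":[0,0,0]},
  {"grip":0.7,"xyz":[0,0,-160],"angular":[0,0,0]},
  {"grip":0.7,"xyz":[30,0,-200],"angular":[0,0,0]},
  {"grip":0.7,"xyz":[30,0,-200],"angular":[0,0,0]},
  {"grip":0.7,"xyz":[30,0,-200],"angular":[0,0,0]},
])

```text
time_s: 13.55
tcp_pos: [0.5661, 0.3657, 0.2478]
ee_rot: [[0.98, 0.2, 0.001], [0.2, -0.98, 0.002], [0.001, -0.001, -1.0]]
wrist_force: [-0.2, 0.2, -0.9]
gripper_width: 0.7
gripper_force: 0.0
```

Run:
```python
from h import *
i,K,R,t=cam('wrist');save('w6',i)
print(panel('yellow',i,K,R,t))
h=hsv(i);m=cv2.inRange(h,(12,20,110),(24,125,255));p=proj([.535,.3595,.043],K,R,t)[0];print(p)
m=cv2.morphologyEx(m,cv2.MORPH_OPEN,np.ones((3,3)));cs,_=cv2.findContours(m,cv2.RETR_EXTERNAL,cv2.CHAIN_APPROX_NONE)
for c in cs:
    if cv2.contourArea(c)>400 and cv2.pointPolygonTest(c,(float(p[0]),float(p[1])),True)>-40: print(cv2.boundingRect(c),cv2.minAreaRect(ray(c.reshape(-1,2),K,R,t,.043)[:,:2].astype(np.float32)*1000))
x,y=p.astype(int);save('c6',cv2.resize(i[y-50:y+50,x-60:x+60],None,fx=5,fy=5,interpolation=cv2.INTER_CUBIC));print(x-60,y-50)
go(482,-94,230,-5)
```

```text
((540.8, 360.5), (140.0, 132.2), 101.8, [])
[321.36115716 249.39995872]
(303, 221, 39, 55) ((536.1009521484375, 359.009521484375), (58.790470123291016, 39.46321487426758), 12.393473625183105)
261 199
at [565.1 365.1 246. ] w 0.703 shift [-173.3  433.1   16.7] ang [0.0009 0.0023 0.2888] t 13.6
```

View pics/c6.png

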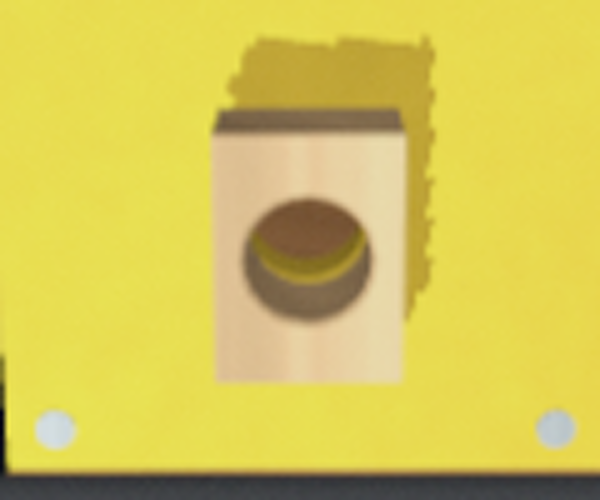

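The pale block sits square on the yellow panel, with the holes concentric at crop (308,260). Next is the red block.

Request:
move_arm([
  {"grip":0.85,"xyz":[-10,35,0],"angular":[0,0,0.03]},
  {"grip":0.85,"xyz":[-28,78,0],"angular":[0,0,0.07]},
  {"grip":0.85,"xyz":[-46,122,0],"angular":[0,0,0.11]},
  {"grip":0.85,"xyz":[-64,166,0],"angular":[0,0,0.15]},
  {"grip":0.85,"xyz":[-82,210,5],"angular":[0,0,0.19]},
  {"grip":0.85,"xyz":[-100,254,8],"angular":[0,0,0.23]},
  {"grip":0.85,"xyz":[-118,298,10],"angular":[0,0,0.26]},
  {"grip":0.85,"xyz":[-136,342,12],"angular":[0,0,0.287]},
  {"grip":0.85,"xyz":[-154,386,14],"angular":[0,0,0.287]},
  {"grip":0.85,"xyz":[-172,425,16],"angular":[0,0,0.287]},
])

```text
time_s: 14.6
tcp_pos: [0.4803, -0.0872, 0.2295]
ee_rot: [[0.996, -0.085, -0.004], [-0.085, -0.996, -0.0], [-0.004, 0.001, -1.0]]
wrist_force: [1.5, 0.2, 0.9]
gripper_width: 0.85
gripper_force: 0.0
```

Request:
move_arm([
  {"grip":0.85,"xyz":[2,7,0],"angular":[0,0,0]},
  {"grip":0.85,"xyz":[2,7,0],"angular":[0,0,0]},
  {"grip":0.85,"xyz":[2,7,0],"angular":[0,0,0]},
])

```text
time_s: 14.9
tcp_pos: [0.4837, -0.092, 0.2305]
ee_rot: [[0.996, -0.084, -0.002], [-0.084, -0.996, -0.0], [-0.002, 0.0, -1.0]]
wrist_force: [0.6, -0.9, 0.4]
gripper_width: 0.849
gripper_force: 0.0
```

```bash
cat >> h.py <<'E'
def blob(i,K,R,t,lo,hi,z,xy):
    m=cv2.morphologyEx(cv2.inRange(hsv(i),lo,hi),cv2.MORPH_OPEN,np.ones((3,3)));p=proj([xy[0]/1e3,xy[1]/1e3,z],K,R,t)[0]
    for c in cv2.findContours(m,cv2.RETR_EXTERNAL,cv2.CHAIN_APPROX_NONE)[0]:
        if cv2.contourArea(c)>400 and cv2.pointPolygonTest(c,(float(p[0]),float(p[1])),True)>-40: print('blob',cv2.boundingRect(c),cv2.minAreaRect(ray(c.reshape(-1,2),K,R,t,z)[:,:2].astype(np.float32)*1000))
E
python3 - <<'E'
from h import *
go(480.7,-95,59,-4.9)
i,K,R,t=cam('wrist');save('w7',i)
blob(i,K,R,t,(0,190,60),(5,255,255),.056,(480,-95))
p=proj([.481,-.095,.056],K,R,t)[0];x,y=p.astype(int);print(x-80,y-70)
save('c7',cv2.resize(i[y-70:y+50,x-80:x+80],None,fx=4,fy=4,interpolation=cv2.INTER_CUBIC))
E
```

```text
at [483.7 -92.  230.5] w 0.849 shift [ -2.4   3.2 171.5] ang [0.0002 0.0018 0.001 ] t 14.9
244 158
```

View pics/c7.png

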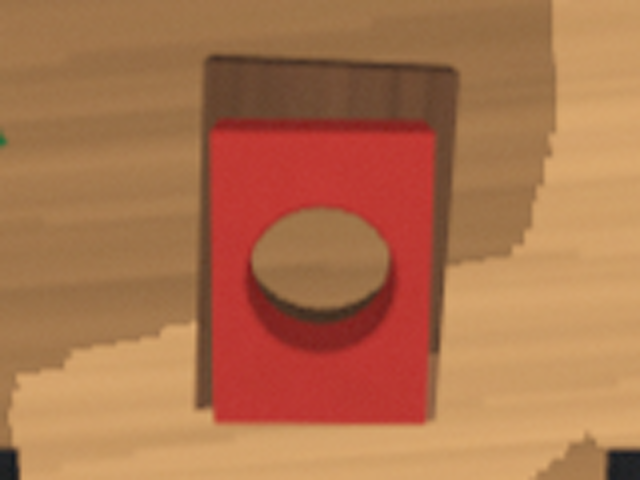

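The red block is square in view, with top corners at crop (211,130), (436,130), (428,423) and (215,423). The brown block's far corners are at (208,60) and (458,70).

Run:
```python
from h import *
i,K,R,t=cam('wrist')
P=ray(np.array([(211,130),(436,130),(428,423),(215,423)])/4+[243.9,157.9],K,R,t,.056)[:,:2]*1000
print(P.mean(0),np.linalg.norm(np.roll(P,-1,0)-P,axis=1),cv2.minAreaRect(P.astype(np.float32)))
h=ray(np.array([(249,279),(394,279)])/4+[243.9,157.9],K,R,t,.056)*1000;print(h.mean(0),h[0]-h[1])
go(480.7,-95,59.5,-4.9)
```

```text
[481.28492587 -94.35395672] [51.11769457 70.14575755 51.13890135 70.13227415] ((481.28875732421875, -94.34895324707031), (51.13847732543945, 70.3532485961914), 85.00959777832031)
[481.67246122 -94.15600203  56.        ] [ 2.80467827 33.75143913  0.        ]
at [484.1 -91.4 231. ] w 0.849 shift [ -2.9   3.8 171.5] ang [0.0001 0.0009 0.0025] t 15.0
```

Request:
move_arm([
  {"grip":0.85,"xyz":[-2.5,3,40],"angular":[0,0,0]},
  {"grip":0.85,"xyz":[-2.5,3,85],"angular":[0,0,0]},
  {"grip":0.85,"xyz":[-2.5,3,125],"angular":[0,0,0]},
  {"grip":0.85,"xyz":[-2.5,3,150],"angular":[0,0,0]},
  {"grip":0.85,"xyz":[-2.5,3,165],"angular":[0,0,0]},
  {"grip":0.85,"xyz":[-2.5,3,170],"angular":[0,0,0]},
  {"grip":0.85,"xyz":[-2.5,3,170],"angular":[0,0,0]},
  {"grip":0.85,"xyz":[-2.5,3,170],"angular":[0,0,0]},
])

```text
time_s: 15.8
tcp_pos: [0.4821, -0.0947, 0.0622]
ee_rot: [[0.997, -0.083, 0.002], [-0.083, -0.997, 0.0], [0.002, -0.0, -1.0]]
wrist_force: [-0.7, -0.2, 1.0]
gripper_width: 0.846
gripper_force: 0.0
```

Request:
move_arm([
  {"grip":0.85,"xyz":[-1,0,2],"angular":[0,0,0]},
  {"grip":0.4,"xyz":[-1,0,2],"angular":[0,0,0]},
  {"grip":0.4,"xyz":[-1,0,2],"angular":[0,0,0]},
  {"grip":0.4,"xyz":[-1,0,2],"angular":[0,0,0]},
  {"grip":0.4,"xyz":[-1,0,2],"angular":[0,0,0]},
  {"grip":0.4,"xyz":[-1,0,2],"angular":[0,0,0]},
  {"grip":0.4,"xyz":[-1,0,2],"angular":[0,0,0]},
])

```text
time_s: 16.5
tcp_pos: [0.4803, -0.0952, 0.0597]
ee_rot: [[0.996, -0.085, 0.0], [-0.085, -0.996, -0.0], [0.0, 0.0, -1.0]]
wrist_force: [-1.2, 0.2, 2.1]
gripper_width: 0.585
gripper_force: 30.1
```

Request:
move_arm([
  {"grip":0.4,"xyz":[0,0,-5],"angular":[0,0,0]},
  {"grip":0.4,"xyz":[0,0,-25],"angular":[0,0,0]},
  {"grip":0.4,"xyz":[0,0,-70],"angular":[0,0,0]},
  {"grip":0.4,"xyz":[0,0,-110],"angular":[0,0,0]},
  {"grip":0.4,"xyz":[0,0,-140],"angular":[0,0,0]},
  {"grip":0.4,"xyz":[0,0,-140],"angular":[0,0,0]},
])

```text
time_s: 17.1
tcp_pos: [0.4829, -0.0952, 0.2044]
ee_rot: [[0.996, -0.084, 0.011], [-0.084, -0.996, 0.0], [0.011, -0.001, -1.0]]
wrist_force: [1.6, -0.3, 0.2]
gripper_width: 0.587
gripper_force: 30.1
```

```bash
cat >> h.py <<'E'
def held(lo,hi,zb):
    c=r.capture('wrist');H=np.array(c['hand_eye']);K=np.array(c['camera_matrix']);i=c['img']
    m=cv2.inRange(hsv(i),lo,hi)[180:265]
    rows=[int(np.argmax(m[:,x]>0))+180 for x in range(295,346,10) if m[:,x].any()];print('front edge rows',rows)
    y=np.median(rows);d=H[:3,:3]@np.linalg.inv(K)@np.array([322,y-.5,1.]);o=H[:3,3];print('tool front x',((o+d*(zb-o[2])/d[2])*1000).round(1))
E
python3 - <<'E'
from h import *
s=r.sense();print(s['wrist_force'])
held((0,150,40),(6,255,255),.0325)
go(531,-329,140,8.3)
E
```

```text
[ 1.56441434 -0.28506671  0.23509068]
front edge rows [218, 218, 218, 218, 218, 218]
tool front x [35.6  0.3 32.5]
at [481.2 -95.1 201.7] w 0.587 shift [ 69.2 228.9  61.7] ang [-0.0006 -0.0053 -0.2297] t 17.15
```

Request:
move_arm([
  {"grip":0.4,"xyz":[10,30,5],"angular":[0,0,-0.03]},
  {"grip":0.4,"xyz":[22,72,10],"angular":[0,0,-0.07]},
  {"grip":0.4,"xyz":[35,115,20],"angular":[0,0,-0.11]},
  {"grip":0.4,"xyz":[48,158,30],"angular":[0,0,-0.15]},
  {"grip":0.4,"xyz":[60,198,45],"angular":[0,0,-0.19]},
  {"grip":0.4,"xyz":[69,226,60],"angular":[0,0,-0.23]},
  {"grip":0.4,"xyz":[69,229,62],"angular":[0,0,-0.23]},
  {"grip":0.4,"xyz":[69,229,62],"angular":[0,0,-0.23]},
  {"grip":0.4,"xyz":[69,229,62],"angular":[0,0,-0.23]},
])

```text
time_s: 18.05
tcp_pos: [0.5291, -0.3284, 0.1369]
ee_rot: [[0.989, 0.145, -0.001], [0.145, -0.989, 0.001], [-0.001, -0.001, -1.0]]
wrist_force: [-0.8, -0.0, -0.8]
gripper_width: 0.586
gripper_force: 30.1
```

```bash
cat >> h.py <<'E'
def edge(name):
    "far panel edge corners -> hole, yaw"
    i,K,R,t=cam('wrist');m=cv2.inRange(hsv(i),*RNG[name]);cs,_=cv2.findContours(m,cv2.RETR_EXTERNAL,cv2.CHAIN_APPROX_NONE)
    q=np.vstack([c for c in cs if cv2.contourArea(c)>300]).reshape(-1,2).astype(float)
    a=q[np.argmin(q@[1,1])];b=q[np.argmin(q@[-1,1])]
    P=ray([a-[.5,.5],b+[.5,-.5]],K,R,t,.015)[:,:2]*1000
    v=P[0]-P[1];L=np.linalg.norm(v);v/=L;n=np.array([v[1],-v[0]])
    print(name,'px',a,b,'len',L.round(1),'yaw',np.degrees(np.arctan2(n[1],n[0])).round(1),'hole',(P.mean(0)-120*n).round(1)); return i
E
python3 - <<'E'
from h import *
i=edge('green');save('w8',i)
go(531,-329,60,8.3)
E
```

```text
green px [233.  89.] [429.  73.] len 137.9 yaw 12.7 hole [ 527.  -344.2]
at [ 529.5 -328.2  137.6] w 0.583 shift [ 1.4  1.  77.6] ang [-0.0002  0.0001  0.0013] t 18.1
```

View pics/w8.png

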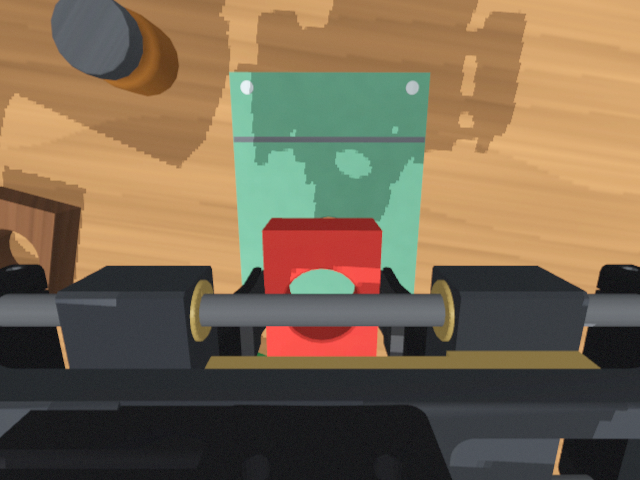

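The green panel's far corners are at (230,72) and (430,72), and the red block is square to it. My mask clipped the brightly lit left strip, so I use these corners.

```bash
cat >> h.py <<'E'
def corners(a,b):
    i,K,R,t=cam('wrist');P=ray([a,b],K,R,t,.015)[:,:2]*1000
    v=P[0]-P[1];L=np.linalg.norm(v);v/=L;n=np.array([v[1],-v[0]])
    print('len',L.round(1),'yaw',np.degrees(np.arctan2(n[1],n[0])).round(1),'hole',(P.mean(0)-120*n).round(1))
E
python3 - <<'E'
from h import *
corners((230,71.5),(430,71.8))
go(531,-329,60,8.3)
E
```

```text
len 139.3 yaw 8.4 hole [ 531.6 -334. ]
at [ 529.8 -328.1  138.1] w 0.579 shift [ 1.1  1.  78.1] ang [ 0.0002 -0.0006  0.0017] t 18.15
```

Request:
move_arm([
  {"grip":0.4,"xyz":[1,5.5,20],"angular":[0,0,0]},
  {"grip":0.4,"xyz":[1,5.5,50],"angular":[0,0,0]},
  {"grip":0.4,"xyz":[1,5.5,72],"angular":[0,0,0]},
  {"grip":0.4,"xyz":[1,5.5,80],"angular":[0,0,0]},
  {"grip":0.4,"xyz":[1,5.5,80],"angular":[0,0,0]},
  {"grip":0.4,"xyz":[1,5.5,80],"angular":[0,0,0]},
  {"grip":0.4,"xyz":[1,5.5,80],"angular":[0,0,0]},
])

```text
time_s: 18.85
tcp_pos: [0.5325, -0.3347, 0.0592]
ee_rot: [[0.989, 0.145, 0.003], [0.145, -0.989, -0.001], [0.003, 0.002, -1.0]]
wrist_force: [0.4, -0.1, -0.8]
gripper_width: 0.585
gripper_force: 30.1
```

Run:
```python
from h import *
RNG['green']=((66,60,40),(94,255,255))
i=edge('green');save('w9',i)
held((0,150,40),(6,255,255),.032)
go(531.5,-333.8,47,8.4)
```

```text
green px [173.  43.] [463.  44.] len 139.0 yaw 8.3 hole [ 530.4 -333.4]
front edge rows [219, 219, 219, 219, 219, 219]
tool front x [35.2  0.4 32. ]
at [ 532.1 -334.7   58.8] w 0.584 shift [-0.5 -1.  11.8] ang [ 0.0012 -0.0022 -0.0011] t 18.95
```

View pics/w9.png

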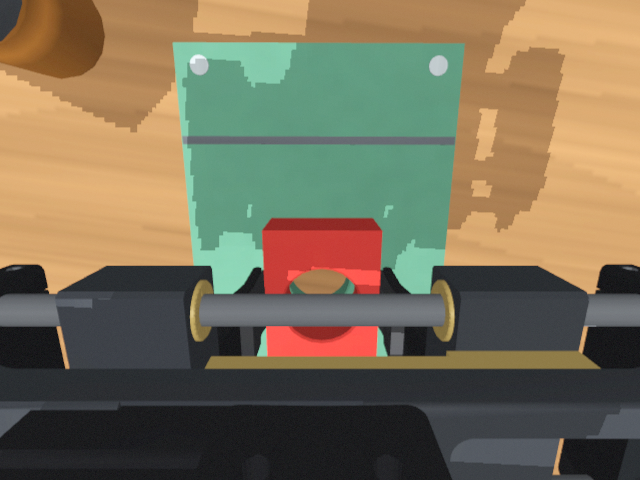

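The red block is over the green hole and square, with panel corners at (173,43) and (463,44). I lower it with a small correction.

Request:
move_arm([
  {"grip":0.4,"xyz":[-1.4,-1.3,4],"angular":[0,0,0]},
  {"grip":0.4,"xyz":[-1.4,-1.3,8],"angular":[0,0,0]},
  {"grip":0.4,"xyz":[-1.4,-1.3,11],"angular":[0,0,0]},
  {"grip":0.4,"xyz":[-1.4,-1.3,12.5],"angular":[0,0,0]},
  {"grip":0.4,"xyz":[-1.4,-1.3,12.5],"angular":[0,0,0]},
])

```text
time_s: 19.45
tcp_pos: [0.5296, -0.3334, 0.0467]
ee_rot: [[0.989, 0.145, -0.001], [0.145, -0.989, -0.0], [-0.001, 0.0, -1.0]]
wrist_force: [-3.0, 1.8, 10.4]
gripper_width: 0.585
gripper_force: 30.0
```

Run:
```python
from h import *
RNG['green']=((66,60,40),(94,255,255))
edge('green');held((0,150,40),(6,255,255),.032)
i,K,R,t=cam('wrist')
m=cv2.inRange(hsv(i),(0,150,40),(6,255,255));print([(int(np.where(m[y,240:400])[0].min())+240,int(np.where(m[y,240:400])[0].max())+240) for y in (219,221,232)])
go(531.5,-333.8,47,8.4)
```

```text
green px [164.  27.] [480.  28.] len 139.1 yaw 8.3 hole [ 530.4 -333.5]
front edge rows [219, 219, 219, 219, 219, 219]
tool front x [35.2  0.4 32. ]
[(271, 372), (269, 374), (262, 381)]
at [ 529.6 -333.4   46.7] w 0.584 shift [ 1.8  0.7 -0.3] ang [ 0.0002  0.0006 -0.0007] t 19.6
```

Request:
move_arm([
  {"grip":0.75,"xyz":[0,0,0],"angular":[0,0,0]},
  {"grip":0.8,"xyz":[0,0,0],"angular":[0,0,0]},
  {"grip":0.8,"xyz":[0,0,0],"angular":[0,0,0]},
  {"grip":0.8,"xyz":[0,0,-20],"angular":[0,0,0]},
  {"grip":0.8,"xyz":[0,0,-60],"angular":[0,0,0]},
  {"grip":0.8,"xyz":[0,0,-110],"angular":[0,0,0]},
  {"grip":0.8,"xyz":[0,0,-150],"angular":[0,0,0]},
  {"grip":1,"xyz":[20,0,-170],"angular":[0,0,0]},
  {"grip":1,"xyz":[20,0,-170],"angular":[0,0,0]},
])

```text
time_s: 20.5
tcp_pos: [0.5528, -0.3312, 0.219]
ee_rot: [[0.989, 0.146, 0.008], [0.146, -0.989, -0.004], [0.008, 0.005, -1.0]]
wrist_force: [0.2, 0.5, 0.3]
gripper_width: 0.897
gripper_force: 0.0
```

Run:
```python
from h import *
i,K,R,t=cam('wrist')
blob(i,K,R,t,(0,190,60),(6,255,255),.043,(531,-333))
x,y=proj([.5304,-.3335,.043],K,R,t)[0].astype(int)
save('c10',cv2.resize(i[y-60:y+60,x-80:x+80],None,fx=4,fy=4,interpolation=cv2.INTER_CUBIC))
go(486,-95.7,180,-7)
```

```text
at [ 550.7 -330.5  216. ] w 0.938 shift [ -30.  -241.7   35.7] ang [ 0.0007 -0.003   0.2679] t 20.55
```

View pics/c10.png

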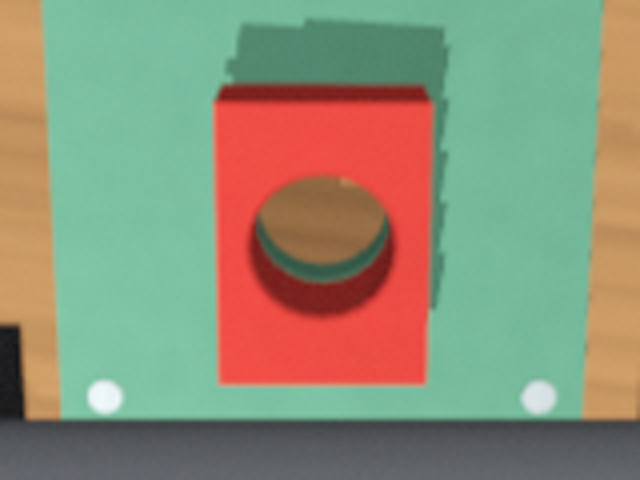

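The red block is square and concentric on the green panel: its hole is at crop (321,245) and the screws' midpoint column is 322. That was my 14th picture, so I continue on numbers alone. Next is the brown block.

Request:
move_arm([
  {"grip":1,"xyz":[-5,-40,0],"angular":[0,0,0.04]},
  {"grip":1,"xyz":[-10,-88,0],"angular":[0,0,0.09]},
  {"grip":1,"xyz":[-16,-136,5],"angular":[0,0,0.14]},
  {"grip":1,"xyz":[-22,-184,10],"angular":[0,0,0.19]},
  {"grip":1,"xyz":[-28,-225,15],"angular":[0,0,0.24]},
  {"grip":1,"xyz":[-30,-241,16],"angular":[0,0,0.268]},
  {"grip":1,"xyz":[-30,-241,16],"angular":[0,0,0.268]},
  {"grip":1,"xyz":[-30,-241,16],"angular":[0,0,0.268]},
  {"grip":1,"xyz":[-30,-241,16],"angular":[0,0,0.268]},
])

```text
time_s: 21.45
tcp_pos: [0.4849, -0.0972, 0.1982]
ee_rot: [[0.992, -0.123, -0.001], [-0.123, -0.992, -0.0], [-0.001, 0.0, -1.0]]
wrist_force: [0.2, -0.6, 0.8]
gripper_width: 1.006
gripper_force: 0.0
```

Run:
```python
from h import *
i,K,R,t=cam('wrist');h=hsv(i)
p=proj([[.4833,-.0957,.028],[.4833+.035,-.1,.028]],K,R,t);print(p,[h[int(b),int(a)].tolist() for a,b in p],h[int(p[1,1])-60,int(p[1,0])],h[int(p[1,1]),int(p[1,0])-90],h[int(p[1,1]),int(p[1,0])+90])
for v in (90,110,130):
  print(v);blob(i,K,R,t,(0,60,10),(14,200,v),.028,(483,-95))
go(483.3,-95.7,31,-7)
```

```text
[[319.98409319 228.52092138]
 [319.91718904 190.12687985]] [[16, 125, 208], [12, 134, 112]] [ 15 136 156] [ 16 138 157] [ 16 126 211]
90
110
blob (286, 177, 68, 77) ((494.93280029296875, -96.59135437011719), (61.55738830566406, 70.42843627929688), 82.96597290039062)
130
blob (285, 177, 70, 78) ((494.4647216796875, -96.37910461425781), (62.99198913574219, 71.40969848632812), 82.96599578857422)
at [485.  -97.3 198.4] w 1.002 shift [ -1.7  -1.5 167.4] ang [ 0.0003  0.0011 -0.0019] t 21.5
```

Request:
move_arm([
  {"grip":1,"xyz":[-1.5,-2,40],"angular":[0,0,0]},
  {"grip":1,"xyz":[-1.5,-2,85],"angular":[0,0,0]},
  {"grip":1,"xyz":[-1.5,-2,125],"angular":[0,0,0]},
  {"grip":1,"xyz":[-1.5,-2,150],"angular":[0,0,0]},
  {"grip":1,"xyz":[-1.5,-2,162],"angular":[0,0,0]},
  {"grip":1,"xyz":[-1.5,-2,165],"angular":[0,0,0]},
  {"grip":1,"xyz":[-1.5,-2,165],"angular":[0,0,0]},
  {"grip":1,"xyz":[-1.5,-2,165],"angular":[0,0,0]},
])

```text
time_s: 22.3
tcp_pos: [0.4846, -0.0946, 0.0346]
ee_rot: [[0.992, -0.123, 0.002], [-0.123, -0.992, 0.0], [0.002, -0.0, -1.0]]
wrist_force: [-0.3, -0.3, -0.2]
gripper_width: 1.0
gripper_force: 0.0
```

Request:
move_arm([
  {"grip":1,"xyz":[0,1,2],"angular":[0,0,0]},
  {"grip":0.55,"xyz":[0,1,2],"angular":[0,0,0]},
  {"grip":0.55,"xyz":[0,1,2],"angular":[0,0,0]},
  {"grip":0.55,"xyz":[0,1,2],"angular":[0,0,0]},
  {"grip":0.55,"xyz":[0,1,2],"angular":[0,0,0]},
  {"grip":0.55,"xyz":[0,1,2],"angular":[0,0,0]},
  {"grip":0.55,"xyz":[0,1,2],"angular":[0,0,0]},
])

```text
time_s: 23.0
tcp_pos: [0.4838, -0.0952, 0.0321]
ee_rot: [[0.992, -0.122, 0.0], [-0.122, -0.992, 0.0], [0.0, -0.0, -1.0]]
wrist_force: [-0.6, 0.5, 1.7]
gripper_width: 0.723
gripper_force: 30.0
```

Request:
move_arm([
  {"grip":0.55,"xyz":[0,0,-5],"angular":[0,0,0]},
  {"grip":0.55,"xyz":[0,0,-25],"angular":[0,0,0]},
  {"grip":0.55,"xyz":[0,0,-65],"angular":[0,0,0]},
  {"grip":0.55,"xyz":[0,0,-105],"angular":[0,0,0]},
  {"grip":0.55,"xyz":[0,0,-110],"angular":[0,0,0]},
  {"grip":0.55,"xyz":[0,0,-110],"angular":[0,0,0]},
])

```text
time_s: 23.6
tcp_pos: [0.4841, -0.0951, 0.1433]
ee_rot: [[0.992, -0.123, 0.003], [-0.123, -0.992, 0.001], [0.003, -0.001, -1.0]]
wrist_force: [-0.4, 0.6, -1.5]
gripper_width: 0.72
gripper_force: 30.0
```

Run:
```python
from h import *
s=r.sense();print(s['wrist_force'])
held((0,60,10),(14,200,130),.0325)
go(662,9,140,7.9)
```

```text
[-0.41299051  0.55685072 -1.46299199]
front edge rows [200, 200, 200, 200, 200, 200]
tool front x [44.7  0.2 32.5]
at [483.  -95.2 141.7] w 0.72 shift [ 164.8 -125.4    1.7] ang [-0.0006  0.0004 -0.2613] t 23.65
```

Request:
move_arm([
  {"grip":0.55,"xyz":[24,-18,0],"angular":[0,0,-0.04]},
  {"grip":0.55,"xyz":[60,-46,0],"angular":[0,0,-0.09]},
  {"grip":0.55,"xyz":[98,-75,0],"angular":[0,0,-0.15]},
  {"grip":0.55,"xyz":[135,-103,0],"angular":[0,0,-0.21]},
  {"grip":0.55,"xyz":[158,-120,0],"angular":[0,0,-0.26]},
  {"grip":0.55,"xyz":[164,-125,2],"angular":[0,0,-0.261]},
  {"grip":0.55,"xyz":[164,-125,2],"angular":[0,0,-0.261]},
  {"grip":0.55,"xyz":[164,-125,2],"angular":[0,0,-0.261]},
  {"grip":0.55,"xyz":[164,-125,2],"angular":[0,0,-0.261]},
])

```text
time_s: 24.55
tcp_pos: [0.6604, 0.0079, 0.1396]
ee_rot: [[0.991, 0.137, -0.002], [0.137, -0.991, -0.0], [-0.002, 0.0, -1.0]]
wrist_force: [1.0, -0.6, -0.5]
gripper_width: 0.719
gripper_force: 30.0
```

Run:
```python
from h import *
edge('blue')
go(662,9,60,7.9)
```

```text
blue px [221.  67.] [419.  66.] len 139.0 yaw 8.2 hole [665.3   8.8]
at [660.6   7.9 140. ] w 0.724 shift [ 1.6 -0.9 80. ] ang [-0.      0.0009 -0.0007] t 24.6
```

Request:
move_arm([
  {"grip":0.55,"xyz":[3.5,-0.5,20],"angular":[0,0,0]},
  {"grip":0.55,"xyz":[3.5,-0.5,50],"angular":[0,0,0]},
  {"grip":0.55,"xyz":[3.5,-0.5,72],"angular":[0,0,0]},
  {"grip":0.55,"xyz":[3.5,-0.5,80],"angular":[0,0,0]},
  {"grip":0.55,"xyz":[3.5,-0.5,80],"angular":[0,0,0]},
  {"grip":0.55,"xyz":[3.5,-0.5,80],"angular":[0,0,0]},
  {"grip":0.55,"xyz":[3.5,-0.5,80],"angular":[0,0,0]},
])

```text
time_s: 25.3
tcp_pos: [0.6662, 0.0098, 0.0618]
ee_rot: [[0.99, 0.138, 0.003], [0.138, -0.99, 0.001], [0.003, -0.0, -1.0]]
wrist_force: [0.1, -0.0, -1.0]
gripper_width: 0.719
gripper_force: 30.0
```

Run:
```python
from h import *
edge('blue');edge('blue');held((0,60,10),(14,200,130),.0325)
go(664,9,47,8.0)
```

```text
blue px [179.  43.] [465.  43.] len 139.0 yaw 8.0 hole [665.3   9.2]
blue px [179.  43.] [465.  42.] len 138.8 yaw 8.2 hole [665.4   8.9]
front edge rows [200, 200, 200, 200, 201, 201]
tool front x [44.7  0.4 32.5]
at [665.7   9.8  61.1] w 0.72 shift [-1.8  0.6 14.1] ang [-0.0002 -0.002  -0.0014] t 25.45
```

Request:
move_arm([
  {"grip":0.55,"xyz":[-0.3,0.5,5],"angular":[0,0,0]},
  {"grip":0.55,"xyz":[-0.3,0.5,10],"angular":[0,0,0]},
  {"grip":0.55,"xyz":[-0.3,0.5,13],"angular":[0,0,0]},
  {"grip":0.55,"xyz":[-0.3,0.5,14],"angular":[0,0,0]},
  {"grip":0.55,"xyz":[-0.3,0.5,14.5],"angular":[0,0,0]},
  {"grip":0.55,"xyz":[-0.3,0.5,14.5],"angular":[0,0,0]},
])

```text
time_s: 26.05
tcp_pos: [0.6646, 0.0091, 0.0472]
ee_rot: [[0.99, 0.138, -0.001], [0.138, -0.99, -0.001], [-0.001, 0.0, -1.0]]
wrist_force: [-4.6, 0.4, 8.1]
gripper_width: 0.723
gripper_force: 30.0
```

Run:
```python
from h import *
edge('blue');held((0,60,10),(14,200,130),.032)
go(665.3,9,47,8.0)
```

```text
blue px [164.  28.] [478.  28.] len 138.6 yaw 8.0 hole [665.3   9.1]
front edge rows [200, 200, 200, 200, 201, 201]
tool front x [44.7  0.4 32. ]
at [664.6   9.1  47.1] w 0.722 shift [0.6 0.2 0.1] ang [ 0.0004  0.0006 -0.0008] t 26.15
```

Request:
move_arm([
  {"grip":0.9,"xyz":[0,0,0],"angular":[0,0,0]},
  {"grip":0.95,"xyz":[0,0,0],"angular":[0,0,0]},
  {"grip":0.95,"xyz":[0,0,0],"angular":[0,0,0]},
  {"grip":0.95,"xyz":[0,0,-20],"angular":[0,0,0]},
  {"grip":0.95,"xyz":[0,0,-60],"angular":[0,0,0]},
  {"grip":0.95,"xyz":[0,0,-110],"angular":[0,0,0]},
  {"grip":0.95,"xyz":[0,0,-160],"angular":[0,0,0]},
  {"grip":0.95,"xyz":[10,0,-200],"angular":[0,0,0]},
  {"grip":0.95,"xyz":[10,0,-200],"angular":[0,0,0]},
  {"grip":0.95,"xyz":[10,0,-200],"angular":[0,0,0]},
])

```text
time_s: 27.15
tcp_pos: [0.6751, 0.0107, 0.2461]
ee_rot: [[0.99, 0.138, 0.002], [0.138, -0.99, 0.001], [0.002, -0.001, -1.0]]
wrist_force: [-0.1, -0.4, -1.1]
gripper_width: 0.945
gripper_force: 0.0
```

Run:
```python
from h import *
go(665,9,250,8)
i,K,R,t=cam('wrist')
print(panel('blue',i,K,R,t))
for v in(110,130,170): blob(i,K,R,t,(0,60,10),(16,220,v),.043,(665,9))
h=hsv(i)
# hole column/row profiles along block axes at z=.043
n=np.array([np.cos(.14),np.sin(.14),0]);l=np.array([-n[1],n[0],0]);c=np.array([.6653,.0091,.043])
for nm,d in (('x',n),('y',l)):
    S=np.arange(-50,51,2.);q=proj(c+np.outer(S/1e3,d),K,R,t)
    print(nm,[(int(s),*h[int(round(b)),int(round(a))].tolist()) for s,(a,b) in zip(S,q) if 0<=b<265])
i,K,R,t=cam('top')
print('jar/glue colours',[hsv(i)[y,x].tolist() for x,y in((412,183),(248,182))],panel('blue',i,K,R,t))
blob(i,K,R,t,(12,20,110),(24,125,255),.043,(535,359));blob(i,K,R,t,(0,190,60),(6,255,255),.043,(531,-333))
```

```text
at [675.1  10.7 246.1] w 0.945 shift [-10.2   0.3  -3.9] ang [-0.0007 -0.0018 -0.0016] t 27.15
((672.3, 9.9), (138.5, 131.1), 98.0, [])
blob (292, 185, 62, 87) ((665.58203125, 8.670684814453125), (89.93765258789062, 61.885066986083984), 7.960495471954346)
blob (292, 185, 62, 87) ((665.5820922851562, 8.670684814453125), (89.93772888183594, 61.885009765625), 7.960394382476807)
blob (292, 185, 62, 87) ((665.5820922851562, 8.670684814453125), (89.93772888183594, 61.885009765625), 7.960394382476807)
x [(-38, 12, 130, 108), (-36, 12, 134, 105), (-34, 12, 130, 106), (-32, 12, 132, 108), (-30, 11, 138, 107), (-28, 12, 132, 110), (-26, 13, 136, 107), (-24, 10, 127, 92), (-22, 11, 131, 76), (-20, 12, 124, 74), (-18, 13, 140, 71), (-16, 111, 120, 117), (-14, 107, 171, 115), (-12, 123, 45, 101), (-10, 15, 134, 162), (-8, 16, 135, 161), (-6, 14, 134, 162), (-4, 15, 132, 159), (-2, 16, 135, 160), (0, 16, 134, 166), (2, 15, 136, 165), (4, 15, 132, 166), (6, 15, 137, 170), (8, 16, 134, 169), (10, 15, 132, 164), (12, 15, 135, 163), (14, 15, 135, 162), (16, 15, 133, 163), (18, 16, 134, 171), (20, 15, 
[... 872 characters left out ...]
2, 166), (4, 15, 134, 166), (6, 15, 135, 162), (8, 15, 134, 162), (10, 15, 134, 162), (12, 15, 133, 161), (14, 15, 135, 159), (16, 15, 132, 160), (18, 6, 56, 114), (20, 113, 105, 92), (22, 12, 128, 78), (24, 12, 131, 111), (26, 12, 133, 102), (28, 12, 134, 101), (30, 5, 79, 100), (32, 107, 163, 156), (34, 107, 164, 157), (36, 107, 162, 156), (38, 107, 163, 155), (40, 107, 163, 156), (42, 107, 162, 157), (44, 106, 168, 155), (46, 107, 166, 154), (48, 108, 163, 155), (50, 107, 164, 154)]
jar/glue colours [[120, 7, 72], [22, 26, 109]] ((665.0, 10.4), (137.1, 121.8), 97.6, [])
blob (463, 218, 28, 32) ((527.7808227539062, -329.43994140625), (68.13976287841797, 54.38751220703125), 8.2459716796875)
```

The large guard measures (665.6, 8.7) mm at 8.0°, against the hole at (665.3, 9.1) mm at 8.0°. All placements are verified and the gripper is clear.

```bash
python3 -c "
from station import r
print(r.finish_job())"
```

```text
the job is handed in; nothing more can be done
None
```

The job is handed in: the brass weight stands about 2 mm from the middle of the cork mat, each guard lies flat and square on its matching panel with the holes within about 1 mm, and I never touched the glue bottle or the jar.

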